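Pack the torch into the power-cut kit

TASK

Pack the yellow torch into the power-cut kit: swing the case's hinged divider flap up by its orange pull tab until it stands open by itself, press the torch fully home into the two steel spring clips in the lower tier, then lower the flap gently by hand until it lies fully shut over it. Do not let the flap drop, and leave the other things on the bench where they are.

Things in the scene. Friction and masses are not known exactly. Their poses are not given: they have to be found in the camera images.
- kit_case: dark grey clamshell case lying wide open, fixed; origin under the centre of its lower half (330 x 236 x 60 mm, x long, walls 6 mm). Its lid half, same size, lies folded back flat on the bench on the +y side. The lower half holds the lower tier, floor 6 mm up, all under the flap; inside walls and packed items are up to 41 mm high.
- flap (a joint): angle of the divider flap, a light grey panel (314 x 216 x 4 mm, 0.25 kg) covering the lower tier flush with the rim, 60 mm above the bench. 0 = shut, positive = raised. It stops at 1.80, about 0.23 rad past upright, and stays there by its own weight; short of upright it falls shut when let go (lightly damped hinge, no catch). About 1.5 N up at the tab lifts it.
- flap_grip (a point): where to hold the flap's orange pull tab: a plate 24 mm wide along the hinge line (x), 7 mm thick, 40 mm long, at the middle of the flap's free edge, leaning out 20 degrees from upright when shut. Point in mid-plate, 25 mm above the flap when shut, 12 mm from the tab's end, 222 mm from the hinge line. Pinched across its 24 mm width it can turn between the fingers as the flap swings.
- flap_hinge (a point): middle of the flap's hinge line, just inside the lower half's +y wall, 56 mm above the bench. Fixed; axes are the case's: x along the hinge line, y from the flap's free edge to the hinge, z up. The flap turns about -x: its free edge, on the -y side, goes up and over towards +y.
- clip_seat (a point): where the torch's centre belongs: on the axis of the two clips, midway between them, 34 mm above the bench, 25 mm above the clips' base strip (34 mm wide), 26 mm below the rim. Axes are the case's; the torch lies along x, either way round. Room for fingers: 60 mm along x between the clips; across (y) 70 mm to each side of the seat down to the floor.
- clip_a (a point): one of two alike clips, at -x from the seat (36 mm), on the seat's axis; the other is at +x. Each is 12 mm wide: a pair of sprung steel jaws open upward, lips flared to 36 mm apart 19 mm above the axis, narrowing to about 20 mm apart 10 mm above it. The torch's barrel meets them some 18 mm above its seat; pushed straight down with 8 to 15 N it spreads them, snaps under and rests on a saddle.
- torch_center (a point): centre of the torch: a yellow round barrel 26 mm in diameter and 110 mm long between two black six-sided ends 36 mm across flats; 156 mm long overall, 0.16 kg. x runs along the torch. It starts lying level on its ends on the bench, centre 18 mm up, the barrel 5 mm clear of the bench.
- radio: small red radio 42 x 105 x 66 mm standing on the bench; origin at the centre of its underside. A bystander.
- batteries: blue battery pack 58 x 52 x 20 mm lying on the bench; origin at the centre of its underside. A bystander.
- lantern: green camping lantern 68 mm across and 106 mm high standing on the bench; origin at the centre of its underside. A bystander.
There are look-alikes about, which are no part of the job. Leave any green or turquoise look-alike of the part that bears torch_center alone.

How it is judged:
By the outcome, as a careful person would: the job done as asked, in the order asked, and still so for the second after the job is handed in, with the robot touching nothing.
It also fails if it takes over 70 s, if anything falls off the work surface, if the arm or the gripper's body presses on something with over 40 N, if the wrist force passes 120 N, or if a joint passes its speed limit or range.

ROBOT

A 6-joint arm with a two-finger parallel gripper is mounted at the origin on the work surface. World frame = base frame: x ahead of the robot, y to its left, z up, the work surface at z = 0. Lengths are in mm, angles in rad, forces in N, time in s.
With the tool pointing down it reaches from about 250 to 800 mm from the base axis. Payload 8.5 kg.
Tool frame: the origin (TCP) lies on the centre line of the jaws, within the pads' length; the fingertips stand 22 mm ahead of it and the grasp point (between the pads) lies 3 mm ahead of it; z points along the fingers, y is the line along which they close (so a half turn about z gives the same grasp; the last joint's range is limited). The gripper opens to 85 mm and grips with 20 to 120 N. Pads are 22 mm wide; open, the fingers measure 114 mm over their backs; the gripper's body (76 mm by 85 mm) begins 54 mm behind the grasp point. The pads swing forward as they close: fully open they stand 13 mm farther back than shut.
Start: joints at [-1.321, 0.238, -0.013, 1.319, 0, 1.571], TCP at [129.773, -508.665, 253.276] pointing down, gripper open.
Joint ranges: [-2.66, 2.66], [-1.03, 1.9], [-1.14, 1.46], [-1.82, 2.27], [-1.45, 1.34], [-3.14, 3.14]. Speed limits (rad/s): [2.22, 2.22, 2.79, 3.14, 3.14, 3.14].

INTERFACE

Orientations are given as a 3x3 rotation matrix whose columns are the frame's x, y, z axes.
In Python, from station import state, read_camera, hand_in gives the robot as it stands.
- The arm moves only by the tool drive_tool, never from a script. Its argument "commands" is a list that holds one entry, the list of rows, each a list of 7 numbers: the shift along the tool's x, y, z in units of 300 mm (1.0 is 300 mm), then the turn, a rotation vector about the tool's x, y, z in units of pi/2 rad (1.0 is pi/2 rad), then the opening, from 0 (shut) to 1 (fully open). A call has 1 to 12 rows; each row is the pose to reach, as a shift and turn from the pose commanded when the call began, along the tool's axes at that moment; what a row does not reach only later rows make up. A row lasts 1/12 s, in which the tool goes at most 41.7 mm and 7.16 degrees, less where a joint would pass 70% of its speed; a pose out of reach is approached as far as the arm can. A call with a number of a shift or a turn outside -1 to 1 is refused whole. A call with a gripper value outside its range is refused whole. The fingers move at their own pace and stop on an object; "grip_force" is the grip in N (left out, the last holds). Time passes only in rows, so rows that repeat a pose let the fingers close. It gives the time, the measured TCP pose, the force, the opening and the grip force at its end, in the units of the state.
- state(): the state, without advancing time (a new reading comes with each control period).
- read_camera(name): name is "side" or "top" or "wrist"; returns a dict with "img" (384x512x3 uint8, red, green, blue), "fx", "fy", "cx", "cy" (pixels), "D" ([k1, k2, p1, p2, k3] as OpenCV has them; the pictures are not rectified), "view" (4x4, takes a point from world to camera coordinates); the wrist camera has in their place "mount" (4x4, takes a point from camera to tool coordinates, whose origin is the TCP and whose axes are the flange's). Camera axes: x right, y down, z forward; pixel columns grow to the right and rows downward; lengths in mm; the calibration is good to about 2 mm. A picture is of the moment at which its call begins: read the wrist's pose just before it. There is no depth.
- hand_in(): hands the job in; it is judged then, once.
The state is a dict: "t": time; "qpos": joint angles; "dq": joint speeds; "effort": joint torques, N m; "eef_pos": TCP position; "tool_rot": TCP orientation; "contact_force": force on the tool from outside, world axes, zero at the start; "torque": the same for the moment, N m; "grip_width": finger opening in mm; "grasp_force": force on a finger pad.
Only numpy, scipy, OpenCV 4.12 (cv2) and the standard library are available. Lean on these libraries where they do the work, as an engineer would, in place of code of your own. Each camera call takes 0.05 s, during which the arm holds its last target. There are 200 camera calls.

## Working session

There is one attempt and no reset: what is moved stays moved. The work goes in short steps, Python scripts to look and compute and a tool call to move; the robot and the scene stay as the last step left them, time stands still between calls to the robot, and variables do not carry over. Pictures are saved under pics/ and viewed, at most 10 in all, crops included, and the job is handed in when it is done.

Besides the shell and the picture viewer there is one more tool, called after ">>>" as name(argument=value, ...), one argument or row to a line, values as JSON. drive_tool: Moves the arm, as the interface text tells. Its arguments: {"type":"object","properties":{"commands":{"type":"array","items":{"type":"array","items":{"type":"array","items":{"type":"number","minimum":-1,"maximum":1}}}},"grip_force":{"type":"number"}},"required":["commands"]}

```bash
ls; mkdir -p pics; cat > h.py <<'E'
import numpy as np,cv2
from station import state,read_camera,hand_in
def snap(n,f):
    s=state();c=read_camera(n);cv2.imwrite('pics/'+f,c['img'][:,:,::-1]);
    V=c.get('view')
    if V is None:
        T=np.eye(4);T[:3,:3]=s['tool_rot'];T[:3,3]=s['eef_pos'];V=np.linalg.inv(T@np.array(c['mount']))
    V=np.array(V);np.savez('pics/'+f+'.npz',V=V,K=np.array([[c['fx'],0,c['cx']],[0,c['fy'],c['cy']],[0,0,1]]),D=np.array(c['D']));return s,c
def load(f):
    d=np.load('pics/'+f+'.npz');return d['V'],d['K'],d['D']
def ray(f,uv):
    V,K,D=load(f);p=cv2.undistortPoints(np.array([[uv]],float),K,D)[0,0];R=V[:3,:3];o=-R.T@V[:3,3];return o,R.T@np.array([*p,1])
def onz(f,uv,z):
    o,d=ray(f,uv);return o+d*(z-o[2])/d[2]
def proj(f,P):
    V,K,D=load(f);r,_=cv2.Rodrigues(V[:3,:3]);return cv2.projectPoints(np.atleast_2d(np.array(P,float)),r,V[:3,3],K,D)[0][:,0]
def tri(obs):
    A=np.zeros((3,3));b=np.zeros(3)
    for f,uv in obs:
        o,d=ray(f,uv);d/=np.linalg.norm(d);M=np.eye(3)-np.outer(d,d);A+=M;b+=M@o
    return np.linalg.solve(A,b)
E
python3 - <<'E'
from h import *
i=[]
for n in('top','side'):
    s,c=snap(n,n+'0.png');print(n,np.round(c['view'],2).tolist(),c['fx'])
    i.append(c['img'][:,:,::-1])
for n,im in zip(('top','side'),i): cv2.imwrite('pics/%s0b.png'%n,cv2.resize(im,(800,600),interpolation=cv2.INTER_CUBIC))
print(s)
E
```

```text
pics
top [[-0.01, -1.0, -0.01, -184.0], [-0.99, 0.01, -0.12, 480.54], [0.12, 0.01, -0.99, 1627.79], [0.0, 0.0, 0.0, 1.0]] 474.29309304890404
side [[1.0, -0.08, 0.01, -457.07], [-0.05, -0.64, -0.77, -58.49], [0.07, 0.77, -0.64, 1285.58], [0.0, 0.0, 0.0, 1.0]] 347.84360180756113
{'t': 0.05, 'qpos': array([-1.32099895e+00,  2.38827811e-01, -1.42424252e-02,  1.31921780e+00,
       -1.09564210e-05,  1.57077845e+00]), 'dq': array([ 0.00171787,  0.00039456, -0.00028811, -0.00077286,  0.00084846,
       -0.00020693]), 'effort': array([-9.75978594e-06, -5.40235412e+01,  3.47374892e+01,  1.31616136e-02,
       -6.97748760e-05, -4.99690870e-06]), 'eef_pos': array([ 129.68624132, -508.33475272,  252.65754551]), 'tool_rot': array([[ 9.68958108e-01,  2.47224676e-01, -3.79378104e-04],
       [ 2.47224967e-01, -9.68957034e-01,  1.44270121e-03],
       [-1.09297422e-05, -1.49170878e-03, -9.99998887e-01]]), 'contact_force': array([0.4048781 , 0.27303935, 0.13399072]), 'torque': array([ 0.02683649, -0.01153564,  0.006049  ]), 'grasp_force': 0.0, 'grip_width': 85.47634972468813}
```

View pics/top0b.png

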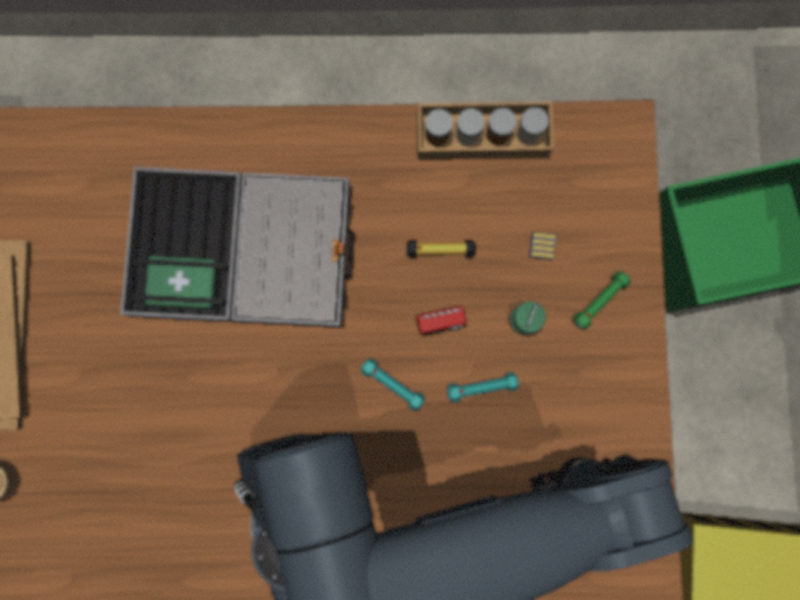

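View pics/side0b.png

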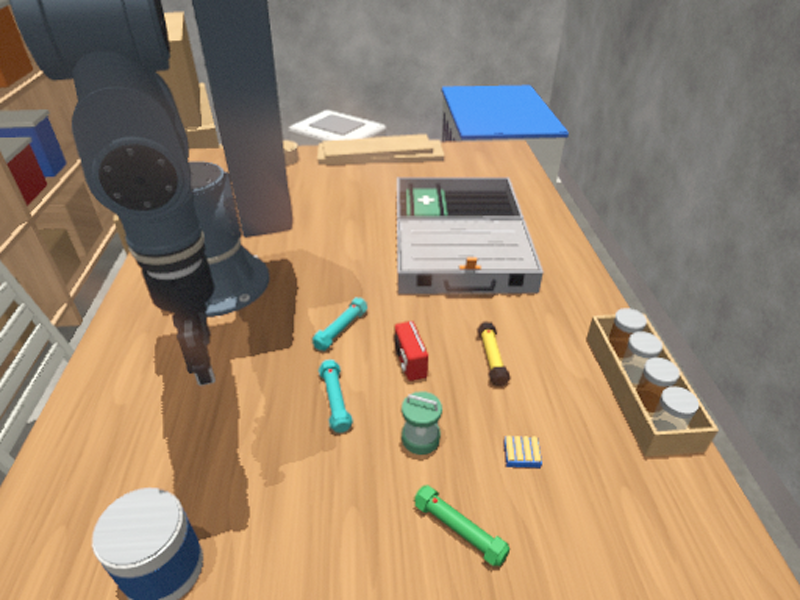

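Top view: case rim corners at about (238,173), (232,320), (342,326) and (349,178); orange tab at (338,250). The torch runs from (408,248) to (474,248), the lantern is at (528,317), the radio at (442,320) and the batteries at (543,245). I'm using 800-wide pixel coordinates.

```bash
python3 - <<'E'
from h import *
k=1/1.5625
T=lambda u,v,z:np.round(onz('top0.png',(u*k,v*k),z),1)
S=lambda u,v,z:np.round(onz('side0.png',(u*k,v*k),z),1)
print('case',[T(u,v,60) for u,v in((238,173),(232,320),(342,326),(349,178))])
print('case side',[S(u,v,60) for u,v in((398,219),(525,219),(541,271),(399,275))])
print('torch',T(412,248,18),T(470,248,18),S(487,328,18),S(499,377,18))
print('tab',tri([('top0.png',(338*k,250*k)),('side0.png',(470*k,264*k))]))
print('radio',T(442,320,66),'lantern',T(528,317,106),'bat',T(543,245,20))
# color segmentation
for n in('top0','side0'):
    im=cv2.imread(f'pics/{n}.png');h=cv2.cvtColor(im,cv2.COLOR_BGR2HSV)
    for nm,lo,hi in(('yel',(22,130,90),(34,255,255)),('org',(5,200,120),(16,255,255))):
        m=cv2.inRange(h,np.array(lo),np.array(hi));nn,l,st,ce=cv2.connectedComponentsWithStats(m)
        for i in range(1,nn):
            if st[i,4]>12: 
                ys,xs=np.where(l==i);print(n,nm,ce[i].round(1),st[i].tolist())
E
```

```text
case [array([770.1, 153.6,  60. ]), array([440.7, 162.5,  60. ]), array([424.7, -77.5,  60. ]), array([755.9, -94.1,  60. ])]
case side [array([443.2, 164.5,  60. ]), array([773.1, 143.2,  60. ]), array([751.8, -87.3,  60. ]), array([428.6, -80.4,  60. ])]
torch [ 603.8 -233.3   18. ] [ 602.1 -364.4   18. ] [ 604.4 -224.5   18. ] [ 600.  -365.1   18. ]
tab [590.0822983  -70.33301205  75.24471535]
radio [ 434.7 -295.4   66. ] lantern [ 435.3 -474.8  106. ] bat [ 606.3 -528.5   20. ]
top0 yel [283.5 158.5] [269, 156, 30, 6, 172]
top0 yel [476.  360.8] [442, 335, 70, 49, 3151]
side0 yel [314.5 223.1] [308, 211, 14, 25, 191]
```

```bash
cat >> h.py <<'E'
from scipy.spatial.transform import Rotation as Ro
def down(az): # tool z down, tool y at azimuth az
    y=np.array([np.cos(az),np.sin(az),0]);z=np.array([0,0,-1.]);return np.c_[np.cross(y,z),y,z]
def rows(pts,s=None):
    s=s or state();R=np.array(s['tool_rot']);p=np.array(s['eef_pos'])
    for P,az in pts:
        d=R.T@(np.array(P)-p)/300;r=Ro.from_matrix(R.T@down(az)).as_rotvec()/(np.pi/2)
        print('[%s]'%','.join('%.3f'%v for v in [*d,*r]))
    print('q',s['qpos'].round(2),'p',p.round(1),'F',np.round(s['contact_force'],1),'w',round(s['grip_width'],1),'g',round(s['grasp_force'],1),'t',s['t'])
E
python3 - <<'E'
from h import *
rows([((360,-290,230),-.69),((590,-85,200),-.055)])
E
```

```text
[0.924,-0.515,0.076,-0.001,-0.000,-0.402]
[1.836,-0.988,0.177,-0.001,-0.001,-0.806]
q [-1.32  0.24 -0.01  1.32  0.    1.57] p [ 129.7 -508.4  252.7] F [ 0.  -0.   0.5] w 85.7 g 0.0 t 0.1
```

>>> drive_tool(
  commands=[
    [[0.2, -0.11, 0.015, 0, 0, -0.08, 0.6], [0.35, -0.2, 0.03, 0, 0, -0.16, 0.6], [0.5, -0.28, 0.04, 0, 0, -0.24, 0.6], [0.64, -0.36, 0.055, 0, 0, -0.32, 0.6], [0.78, -0.44, 0.065, 0, 0, -0.36, 0.6], [0.924, -0.515, 0.076, 0, 0, -0.402, 0.6], [0.924, -0.515, 0.076, 0, 0, -0.402, 0.6]],
  ],
)

```text
t: 0.68
eef_pos: [341.7, -306.7, 232.1]
tool_rot: [[0.633, 0.774, -0.0], [0.774, -0.633, 0.0], [0.0, -0.0, -1.0]]
contact_force: [0.4, -1.3, 0.8]
grip_width: 51.5
grasp_force: 0.0
```

```bash
python3 - <<'E'
from h import *
rows([((590,-85,200),-.055)])
E
```

```text
[1.096,0.173,0.107,-0.000,-0.000,-0.401]
q [-0.73  0.13 -0.2   1.24  0.    1.52] p [ 341.7 -306.7  232.1] F [ 0.4 -1.3  0.8] w 51.5 g 0.0 t 0.6833
```

>>> drive_tool(
  commands=[
    [[0.14, 0.02, 0.01, 0, 0, -0.07, 0.6], [0.28, 0.04, 0.03, 0, 0, -0.14, 0.6], [0.42, 0.06, 0.04, 0, 0, -0.21, 0.6], [0.56, 0.085, 0.06, 0, 0, -0.28, 0.6], [0.7, 0.11, 0.07, 0, 0, -0.34, 0.6], [0.84, 0.13, 0.085, 0, 0, -0.404, 0.6], [0.95, 0.15, 0.095, 0, 0, -0.404, 0.6], [1.0, 0.156, 0.1, 0, 0, -0.404, 0.6], [1.0, 0.156, 0.1, 0, 0, -0.404, 0.6], [1.0, 0.156, 0.1, 0, 0, -0.404, 0.6]],
  ],
)

```text
t: 1.52
eef_pos: [567.5, -106.2, 201.5]
tool_rot: [[0.053, 0.999, -0.002], [0.999, -0.053, 0.0], [0.0, -0.002, -1.0]]
contact_force: [-0.7, 0.1, 0.7]
grip_width: 51.0
grasp_force: 0.0
```

```bash
python3 - <<'E'
from h import *
s,c=snap('wrist','w1.png');print(np.round(c['mount'],2).tolist(),c['fx'])
cv2.imwrite('pics/w1b.png',cv2.resize(cv2.imread('pics/w1.png'),(800,600)))
rows([])
P=[(592.5,-74,85),(598.5,35.5,60)]
print(proj('w1.png',P)*1.5625)
E
```

```text
[[0.0, -0.96, -0.28, 72.52], [1.0, 0.0, -0.0, 0.97], [0.0, -0.28, 0.96, -120.06], [0.0, 0.0, 0.0, 1.0]] 317.32794161990046
q [-0.19  0.35  0.01  1.23 -0.    1.44] p [ 567.  -107.   201.9] F [ 0.   0.5 -0.3] w 51.4 g 0.0 t 1.5667
[[442.46634736 237.3622017 ]
 [443.97573423  -1.99248571]]
```

View pics/w1b.png

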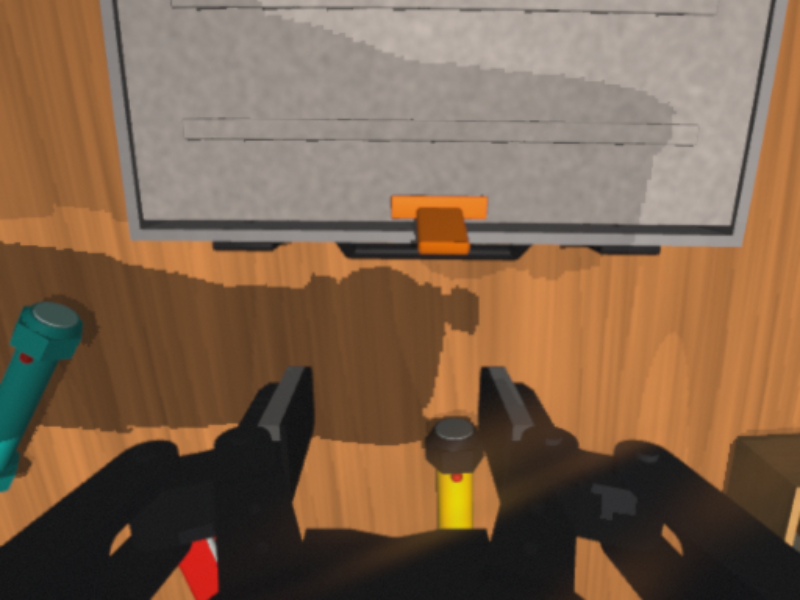

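Wrist view: the tab's free end runs from (417,247) to (469,253), centre (443,248), and its base is near (440,215). The case front rim corners are (133,241) and (741,245).

```bash
python3 - <<'E'
from h import *
k=1/1.5625
W=lambda u,v,z:onz('w1.png',(u*k,v*k),z).round(1)
a,b=W(133,241,60),W(741,245,60);print(a,b,np.hypot(*(b-a)[:2]),np.arctan2(*(b-a)[1::-1]))
m=(a+b)/2;y=np.array([-(b-a)[1],(b-a)[0],0]);y/=np.linalg.norm(y);print('centre',m+118*y,'grip?',m+8*y)
print('tabend',W(443,248,96.3),'tabbase',W(440,215,62))
rows([((592.5,-73,140),-.05),((592.5,-73,90),-.05)])
E
```

```text
[428.8 -71.3  60. ] [755.9 -90.3  60. ] 327.6513543387239 -0.05802101631715622
centre [599.1926392   37.00143585  60.        ] grip? [592.81390774 -72.81346198  60.        ]
tabend [591.7 -77.   96.3] tabbase [593.5 -66.1  62. ]
[0.118,0.079,0.206,-0.001,0.000,-0.003]
[0.118,0.079,0.373,-0.001,0.000,-0.003]
q [-0.19  0.35  0.01  1.23 -0.    1.44] p [ 567.  -107.   201.9] F [ 0.   0.5 -0.3] w 51.4 g 0.0 t 1.5667
```

>>> drive_tool(
  commands=[
    [[0.06, 0.04, 0.05, 0, 0, 0, 0.6], [0.118, 0.08, 0.12, 0, 0, 0, 0.6], [0.118, 0.08, 0.2, 0, 0, 0, 0.6], [0.118, 0.08, 0.27, 0, 0, 0, 0.6], [0.118, 0.08, 0.33, 0, 0, 0, 0.6], [0.118, 0.08, 0.37, 0, 0, 0, 0.6], [0.118, 0.08, 0.37, 0, 0, 0, 0.6]],
  ],
)

```text
t: 2.15
eef_pos: [591.0, -74.1, 89.2]
tool_rot: [[0.057, 0.998, -0.004], [0.998, -0.057, 0.0], [0.0, -0.004, -1.0]]
contact_force: [0.2, 0.6, -0.2]
grip_width: 51.3
grasp_force: 0.0
```

```bash
python3 - <<'E'
from h import *
s,c=snap('wrist','w2.png')
cv2.imwrite('pics/w2b.png',c['img'][:,:,::-1][60:384,100:420])
rows([((592.5,-73,90),-.055)])
E
```

```text
[0.004,0.002,0.003,-0.002,-0.000,-0.001]
q [-0.12  0.46 -0.12  1.   -0.    1.5 ] p [591.9 -74.   90.8] F [-0.5  0.5 -0.2] w 51.2 g 0.0 t 2.2
```

View pics/w2b.png

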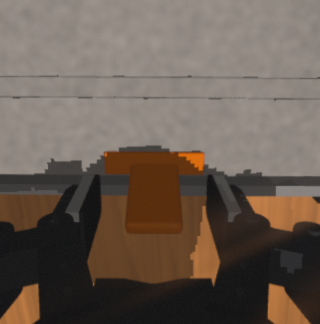

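The tab sits between the open fingers and is centred. Closing on it.

>>> drive_tool(
  commands=[
    [[0, 0, 0, 0, 0, 0, 0.1], [0, 0, 0, 0, 0, 0, 0.1], [0, 0, 0, 0, 0, 0, 0.1], [0, 0, 0, 0, 0, 0, 0.1], [0, 0, 0, 0, 0, 0, 0.1]],
  ],
  grip_force=30,
)

```text
t: 2.62
eef_pos: [591.5, -73.4, 92.8]
tool_rot: [[0.056, 0.998, -0.003], [0.998, -0.056, -0.001], [-0.001, -0.003, -1.0]]
contact_force: [-12.1, -1.6, 11.8]
grip_width: 23.8
grasp_force: 29.7
```

```bash
cat >> h.py <<'E'
YAW=-.057
ey=np.array([-np.sin(YAW),np.cos(YAW),0]);ez=np.array([0,0,1.])
G0=np.array([592.2,-73.5,85.]);H=G0+220.1*ey-29*ez   # grip point shut, hinge
def arc(th,off): # grip at th, plus TCP offset
    a=th+np.arctan2(29,220.1);return H+222*(-np.cos(a)*ey+np.sin(a)*ez)+off
E
python3 - <<'E'
from h import *
s=state();off=np.array(s['eef_pos'])-arc(0,0);print('off',off,H)
rows([(arc(t,off),YAW) for t in np.r_[.05:.9:10j]],s)
E
```

```text
off [-0.74574988  0.11931637  7.82398151] [604.73890761 146.24254435  56.        ]
[0.006,-0.000,-0.037,-0.002,0.001,0.001]
[0.021,-0.000,-0.105,-0.002,0.001,0.001]
[0.044,-0.000,-0.171,-0.002,0.001,0.001]
[0.072,-0.001,-0.235,-0.002,0.001,0.001]
[0.106,-0.001,-0.296,-0.002,0.001,0.001]
[0.146,-0.001,-0.353,-0.002,0.001,0.001]
[0.191,-0.001,-0.407,-0.002,0.001,0.001]
[0.240,-0.001,-0.456,-0.002,0.001,0.001]
[0.295,-0.001,-0.500,-0.002,0.001,0.001]
[0.353,-0.001,-0.538,-0.002,0.001,0.001]
q [-0.12  0.45 -0.12  1.   -0.    1.5 ] p [591.5 -73.4  92.8] F [-12.1  -1.6  11.8] w 23.8 g 29.7 t 2.6167
```

```bash
cat >> h.py <<'E'
def arc(th,off=0):
    a=th+np.arctan2(33,221.3);return H+223.75*(-np.cos(a)*ey+np.sin(a)*ez)+off
E
python3 - <<'E'
from h import *
s=state();off=np.array(s['eef_pos'])-arc(0,0);off[2]-=1;print('off',off)
rows([(arc(t,off),YAW) for t in np.r_[.05:.95:10j]],s)
E
```

```text
off [-0.67708561  1.3226477   2.82323201]
[0.006,-0.000,-0.033,-0.002,0.001,0.001]
[0.025,-0.000,-0.106,-0.002,0.001,0.001]
[0.050,-0.000,-0.176,-0.002,0.001,0.001]
[0.082,-0.001,-0.243,-0.002,0.001,0.001]
[0.121,-0.001,-0.307,-0.002,0.001,0.001]
[0.166,-0.001,-0.366,-0.002,0.001,0.001]
[0.217,-0.001,-0.421,-0.002,0.001,0.001]
[0.272,-0.001,-0.470,-0.002,0.001,0.001]
[0.333,-0.001,-0.514,-0.002,0.001,0.001]
[0.397,-0.001,-0.551,-0.002,0.001,0.001]
q [-0.12  0.45 -0.12  1.   -0.    1.5 ] p [591.5 -73.4  92.8] F [-12.1  -1.6  11.8] w 23.8 g 29.7 t 2.6167
```

>>> drive_tool(
  commands=[
    [[0.006, 0, -0.033, 0, 0, 0, 0.1], [0.025, 0, -0.106, 0, 0, 0, 0.1], [0.05, 0, -0.176, 0, 0, 0, 0.1], [0.082, 0, -0.243, 0, 0, 0, 0.1], [0.121, 0, -0.307, 0, 0, 0, 0.1], [0.166, 0, -0.366, 0, 0, 0, 0.1], [0.217, 0, -0.421, 0, 0, 0, 0.1], [0.272, 0, -0.47, 0, 0, 0, 0.1], [0.333, 0, -0.514, 0, 0, 0, 0.1], [0.397, 0, -0.551, 0, 0, 0, 0.1], [0.397, 0, -0.551, 0, 0, 0, 0.1]],
  ],
)

```text
t: 3.53
eef_pos: [599.0, 48.5, 259.3]
tool_rot: [[0.053, 0.999, -0.0], [0.999, -0.053, 0.001], [0.001, -0.0, -1.0]]
contact_force: [-7.2, -3.8, 4.8]
grip_width: 23.5
grasp_force: 31.8
```

```bash
python3 - <<'E'
from h import *
off=np.array([-.68,1.32,2.82])
s=state();print(np.array(s['eef_pos'])-arc(.95,off))
rows([(arc(t,off),YAW) for t in np.r_[1.0:1.75:9j]],s)
E
```

```text
[0.74036485 2.65868333 1.3085302 ]
[0.025,-0.002,-0.012,-0.000,-0.000,0.002]
[0.090,-0.002,-0.037,-0.000,-0.000,0.002]
[0.157,-0.001,-0.057,-0.000,-0.000,0.002]
[0.225,-0.001,-0.070,-0.000,-0.000,0.002]
[0.295,-0.001,-0.076,-0.000,-0.000,0.002]
[0.365,-0.001,-0.076,-0.000,-0.000,0.002]
[0.435,-0.000,-0.070,-0.000,-0.000,0.002]
[0.503,-0.000,-0.057,-0.000,-0.000,0.002]
[0.570,0.000,-0.037,-0.000,-0.000,0.002]
q [0.08 0.37 0.19 1.39 0.   1.7 ] p [599.   48.5 259.3] F [-7.2 -3.8  4.8] w 23.5 g 31.8 t 3.5333
```

>>> drive_tool(
  commands=[
    [[0.035, 0, -0.012, 0, 0, 0, 0.1], [0.09, 0, -0.037, 0, 0, 0, 0.1], [0.157, 0, -0.057, 0, 0, 0, 0.1], [0.225, 0, -0.07, 0, 0, 0, 0.1], [0.295, 0, -0.076, 0, 0, 0, 0.1], [0.365, 0, -0.076, 0, 0, 0, 0.1], [0.435, 0, -0.07, 0, 0, 0, 0.1], [0.503, 0, -0.057, 0, 0, 0, 0.1], [0.57, 0, -0.037, 0, 0, 0, 0.1], [0.57, 0, -0.037, 0, 0, 0, 0.1]],
  ],
)

```text
t: 4.37
eef_pos: [609.8, 220.6, 269.1]
tool_rot: [[0.052, 0.999, 0.003], [0.999, -0.052, 0.003], [0.003, 0.002, -1.0]]
contact_force: [-2.2, 1.5, 7.5]
grip_width: 23.2
grasp_force: 30.0
```

```bash
python3 - <<'E'
from h import *
off=np.array([-.68,1.32,2.82])
s,c=snap('side','side1.png');cv2.imwrite('pics/side1b.png',cv2.resize(c['img'][:,:,::-1][80:230,200:400],(800,600),interpolation=cv2.INTER_CUBIC))
print(np.array(s['eef_pos'])-arc(1.75,off))
rows([(arc(1.8,off),YAW)])
E
```

```text
[ 1.60603213  1.1859084  -1.5476235 ]
[0.035,-0.005,0.009,0.002,-0.002,0.003]
q [0.34 0.45 0.35 1.46 0.   1.97] p [609.7 219.2 269.6] F [-1.9  2.2  7.8] w 23.1 g 30.0 t 4.4167
```

View pics/side1b.png

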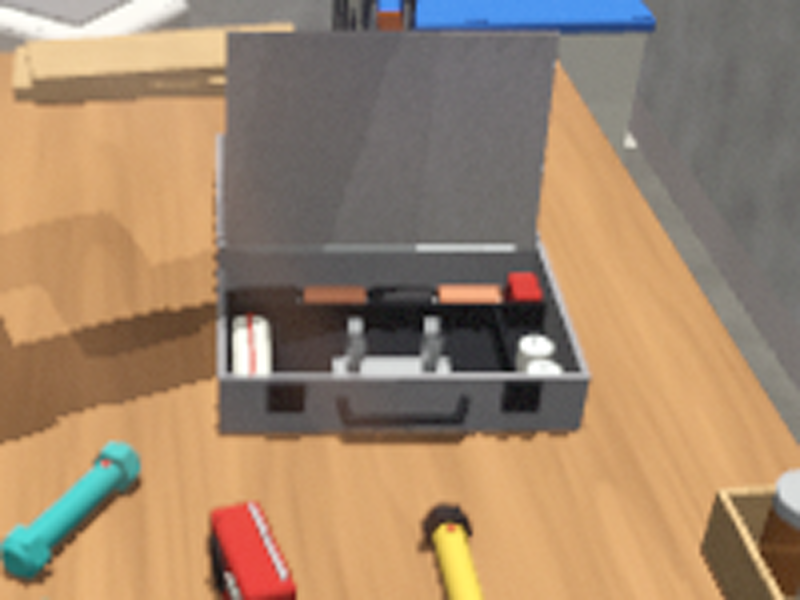

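Side view: the flap stands open. The clips' tops are at crop (355,325) and (432,325), with the strip between them. Nudging to the stop, then releasing and rising.

>>> drive_tool(
  commands=[
    [[0.03, -0.005, 0.008, 0, 0, 0, 0.1], [0.03, -0.005, 0.008, 0, 0, 0, 0.5], [0.03, -0.005, 0.008, 0, 0, 0, 0.5], [0.03, -0.005, 0.008, 0, 0, 0, 0.5], [0.03, -0.005, 0.008, 0, 0, 0, 0.5]],
  ],
)

```text
t: 4.83
eef_pos: [608.5, 225.6, 265.8]
tool_rot: [[0.055, 0.998, 0.0], [0.998, -0.055, 0.0], [0.0, 0.0, -1.0]]
contact_force: [0.2, 0.3, 0.0]
grip_width: 42.9
grasp_force: 0.0
```

```bash
python3 - <<'E'
from h import *
rows([((609.7,228,330),YAW),((600,20,330),YAW),((603,-130,200),0.0)])
E
```

```text
[0.008,0.003,-0.214,0.000,-0.000,0.001]
[-0.686,0.009,-0.214,0.000,-0.000,0.001]
[-1.184,0.047,0.219,0.000,-0.000,-0.035]
q [0.35 0.46 0.34 1.46 0.   1.98] p [608.5 225.6 265.8] F [0.2 0.3 0. ] w 42.9 g 0.0 t 4.8333
```

>>> drive_tool(
  commands=[
    [[0, 0, -0.1, 0, 0, 0, 0.6], [0, 0, -0.2, 0, 0, 0, 0.6], [-0.1, 0, -0.24, 0, 0, 0, 0.6], [-0.23, 0, -0.24, 0, 0, 0, 0.6], [-0.36, 0, -0.24, 0, 0, 0, 0.6], [-0.49, 0, -0.24, 0, 0, 0, 0.6], [-0.57, 0, -0.24, 0, 0, 0, 0.6], [-0.57, 0, -0.24, 0, 0, 0, 0.6]],
  ],
)

```text
t: 5.5
eef_pos: [598.7, 50.5, 338.0]
tool_rot: [[0.059, 0.998, 0.0], [0.998, -0.059, -0.001], [-0.001, 0.0, -1.0]]
contact_force: [0.7, 0.5, 0.1]
grip_width: 51.0
grasp_force: 0.0
```

```bash
python3 - <<'E'
from h import *
s,c=snap('wrist','w3.png')
cv2.imwrite('pics/w3b.png',cv2.resize(c['img'][:,:,::-1],(800,600),interpolation=cv2.INTER_CUBIC))
rows([])
E
```

```text
q [ 0.09  0.37  0.38  1.59 -0.    1.72] p [598.9  52.4 337.9] F [ 0.4  0.3 -0.9] w 51.1 g 0.0 t 5.55
```

View pics/w3b.png

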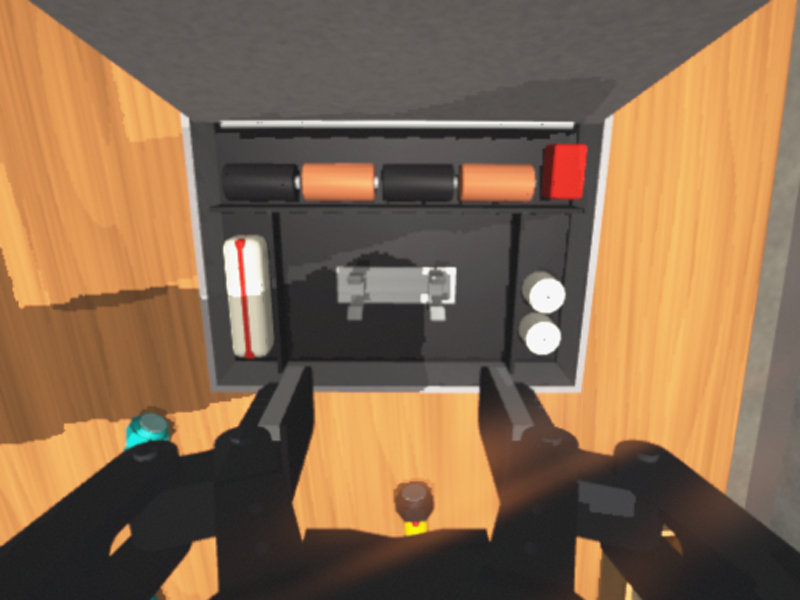

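Wrist view: the base strip spans (338,267) to (457,303). The clip lips are near (356,312) and (437,312), and the torch's near end is at (414,497).

```bash
python3 - <<'E'
from h import *
k=1/1.5625
W=lambda u,v,z:onz('w3.png',(u*k,v*k),z)
c=[W(u,v,9) for u,v in((338,267),(457,267),(457,303),(338,303))]
print(np.round(c,1),np.mean(c,0).round(1),'yaw',np.arctan2(*(c[1]-c[0])[1::-1]))
print('size',np.linalg.norm(c[1]-c[0]),np.linalg.norm(c[2]-c[1]))
print('front lips',W(356,312,53),W(437,312,53))
m=np.mean(c,0);R=np.array([[np.cos(YAW),-np.sin(YAW)],[np.sin(YAW),np.cos(YAW)]])
print('local',R.T@(m[:2]-np.array([599.2,37])))
print('rim',[W(u,v,60).round(1) for u,v in((212,389),(580,389),(607,120),(186,120))])
print('torch end',W(414,497,18))
rows([((603,-130,200),0.0),((603,-230,170),0.)])
E
```

```text
[[544.7  24.    9. ]
 [654.9  17.5   9. ]
 [654.  -17.4   9. ]
 [541.5 -10.8   9. ]] [598.8   3.3   9. ] yaw -0.058668309587729985
size 110.36911274465086 34.93275230369927
front lips [562.30428104  -6.67079199  53.        ] [631.75671301 -10.75172318  53.        ]
local [  1.47722337 -33.66784071]
rim [array([429.1, -68.8,  60. ]), array([755.9, -88. ,  60. ]), array([766.5, 137.8,  60. ]), array([445.7, 156.6,  60. ])]
torch end [ 602.95565437 -226.12268177   18.        ]
[-0.606,0.049,0.460,0.000,0.000,-0.038]
[-0.939,0.069,0.560,0.000,0.000,-0.038]
q [ 0.09  0.37  0.38  1.59 -0.    1.72] p [598.9  52.4 337.9] F [ 0.4  0.3 -0.9] w 51.1 g 0.0 t 5.55
```

>>> drive_tool(
  commands=[
    [[-0.13, 0.01, 0.04, 0, 0, 0, 0.7], [-0.26, 0.02, 0.1, 0, 0, -0.02, 0.7], [-0.38, 0.03, 0.16, 0, 0, -0.038, 0.7], [-0.5, 0.04, 0.23, 0, 0, -0.038, 0.7], [-0.62, 0.05, 0.3, 0, 0, -0.038, 0.7], [-0.74, 0.055, 0.37, 0, 0, -0.038, 0.7], [-0.86, 0.06, 0.44, 0, 0, -0.038, 0.7], [-0.97, 0.07, 0.52, 0, 0, -0.038, 0.7], [-1.0, 0.075, 0.58, 0, 0, -0.038, 0.7], [-1.0, 0.075, 0.58, 0, 0, -0.038, 0.7]],
  ],
)

```text
t: 6.38
eef_pos: [603.5, -247.1, 158.8]
tool_rot: [[-0.002, 1.0, -0.006], [1.0, 0.002, 0.002], [0.002, -0.006, -1.0]]
contact_force: [-1.5, 0.8, -0.9]
grip_width: 59.8
grasp_force: 0.0
```

```bash
python3 - <<'E'
from h import *
s,c=snap('wrist','w4.png')
cv2.imwrite('pics/w4b.png',c['img'][:,:,::-1])
rows([])
h=cv2.cvtColor(c['img'],cv2.COLOR_RGB2HSV);m=cv2.inRange(h,(22,150,90),(34,255,255))
ys,xs=np.where(m);print(len(xs),xs.min(),xs.max(),ys.min(),ys.max())
for y in (ys.min()+3,(ys.min()+ys.max())//2,ys.max()-3):
    x=xs[ys==y];u=(x.min()+x.max())/2;print(y,x.min(),x.max(),onz('w4.png',(u,y),22).round(1))
print('top yellow',onz('top0.png',(283.5,158.5),25))
E
```

```text
q [-0.39  0.5   0.15  1.22  0.    1.18] p [ 604.2 -245.7  161.1] F [-0.2 -0.2  1.4] w 60.1 g 0.0 t 6.4333
2979 237 265 187 301
190 237 265 [ 601.9 -249.    22. ]
244 238 264 [ 602.  -298.9   22. ]
298 240 261 [ 601.5 -354.6   22. ]
top yellow [ 602.28998657 -302.9080457    25.        ]
```

View pics/w4b.png

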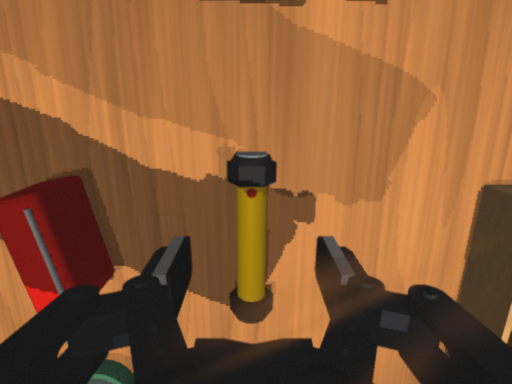

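```bash
python3 - <<'E'
from h import *
rows([((602,-302,90),0.0),((602,-302,26),0.)])
E
```

```text
[-0.188,-0.007,0.237,-0.002,-0.001,0.002]
[-0.188,-0.006,0.450,-0.002,-0.001,0.002]
q [-0.39  0.5   0.15  1.22  0.    1.18] p [ 604.2 -245.7  161.1] F [-0.2 -0.2  1.4] w 60.1 g 0.0 t 6.4333
```

>>> drive_tool(
  commands=[
    [[-0.1, -0.005, 0.1, 0, 0, 0, 0.7], [-0.188, -0.006, 0.18, 0, 0, 0, 0.7], [-0.188, -0.006, 0.27, 0, 0, 0, 0.7], [-0.188, -0.006, 0.34, 0, 0, 0, 0.7], [-0.188, -0.006, 0.4, 0, 0, 0, 0.7], [-0.188, -0.006, 0.435, 0, 0, 0, 0.7], [-0.188, -0.006, 0.448, 0, 0, 0, 0.7], [-0.188, -0.006, 0.448, 0, 0, 0, 0.7]],
  ],
)

```text
t: 7.1
eef_pos: [604.2, -300.9, 29.3]
tool_rot: [[-0.006, 1.0, -0.0], [1.0, 0.006, 0.0], [0.0, -0.0, -1.0]]
contact_force: [-0.0, -0.2, -0.2]
grip_width: 59.7
grasp_force: 0.0
```

```bash
python3 - <<'E'
from h import *
rows([((602,-302,26),0.)])
E
```

```text
[-0.004,-0.007,0.011,-0.000,-0.000,0.004]
q [-0.46  0.63  0.02  0.96  0.    1.1 ] p [ 604.2 -300.9   29.3] F [-0.  -0.2 -0.2] w 59.7 g 0.0 t 7.1
```

>>> drive_tool(
  commands=[
    [[-0.004, -0.007, 0.01, 0, 0, 0.004, 0.5], [-0.004, -0.007, 0.01, 0, 0, 0.004, 0.1], [-0.004, -0.007, 0.01, 0, 0, 0.004, 0.1], [-0.004, -0.007, 0.01, 0, 0, 0.004, 0.1], [-0.004, -0.007, 0.01, 0, 0, 0.004, 0.1], [-0.004, -0.007, 0.01, 0, 0, 0.004, 0.1], [-0.004, -0.007, 0.01, 0, 0, 0.004, 0.1]],
  ],
  grip_force=70,
)

```text
t: 7.68
eef_pos: [602.1, -303.3, 27.3]
tool_rot: [[0.002, 1.0, 0.002], [1.0, -0.002, -0.0], [-0.0, 0.002, -1.0]]
contact_force: [-1.2, 1.5, 6.9]
grip_width: 23.9
grasp_force: 68.9
```

```bash
python3 - <<'E'
from h import *
rows([((602,-302,200),0),((600,-130,200),np.pi/4),((599,-50,160),np.pi/2+YAW)])
E
```

```text
[0.004,0.001,-0.576,0.001,0.000,-0.001]
[0.577,-0.007,-0.576,0.001,0.001,-0.501]
[0.844,-0.011,-0.443,0.001,0.001,-0.965]
q [-0.47  0.63  0.01  0.95  0.    1.11] p [ 602.1 -303.3   27.3] F [-1.2  1.5  6.9] w 23.9 g 68.9 t 7.6833
```

>>> drive_tool(
  commands=[
    [[0, 0, -0.06, 0, 0, 0, 0.1], [0, 0, -0.17, 0, 0, 0, 0.1], [0.03, 0, -0.28, 0, 0, -0.07, 0.1], [0.1, 0, -0.36, 0, 0, -0.14, 0.1], [0.19, 0, -0.42, 0, 0, -0.21, 0.1], [0.28, 0, -0.44, 0, 0, -0.28, 0.1], [0.37, 0, -0.44, 0, 0, -0.35, 0.1], [0.46, 0, -0.44, 0, 0, -0.42, 0.1], [0.56, 0, -0.44, 0, 0, -0.49, 0.1], [0.66, 0, -0.44, 0, 0, -0.56, 0.1], [0.75, 0, -0.44, 0, 0, -0.63, 0.1], [0.844, -0.011, -0.443, 0, 0, -0.7, 0.1]],
  ],
)

```text
t: 8.68
eef_pos: [598.8, -48.7, 159.0]
tool_rot: [[-0.893, 0.451, 0.001], [0.451, 0.893, 0.0], [-0.0, 0.0, -1.0]]
contact_force: [0.3, -0.2, -1.5]
grip_width: 23.8
grasp_force: 69.0
```

```bash
python3 - <<'E'
from h import *
rows([((598.8,3.3,140),np.pi/2+YAW)])
E
```

```text
[0.078,0.155,0.063,0.000,0.000,-0.261]
q [-0.08  0.41 -0.01  1.15  0.    0.39] p [598.8 -48.7 159. ] F [ 0.3 -0.2 -1.5] w 23.8 g 69.0 t 8.6833
```

>>> drive_tool(
  commands=[
    [[0.02, 0.05, 0.015, 0, 0, -0.07, 0.1], [0.04, 0.1, 0.03, 0, 0, -0.14, 0.1], [0.06, 0.14, 0.045, 0, 0, -0.2, 0.1], [0.078, 0.155, 0.063, 0, 0, -0.261, 0.1], [0.078, 0.155, 0.063, 0, 0, -0.261, 0.1], [0.078, 0.155, 0.063, 0, 0, -0.261, 0.1]],
  ],
)

```text
t: 9.18
eef_pos: [598.8, 2.2, 140.0]
tool_rot: [[-0.998, 0.065, -0.0], [0.065, 0.998, -0.0], [0.0, -0.0, -1.0]]
contact_force: [0.4, -0.4, -2.3]
grip_width: 23.7
grasp_force: 69.0
```

```bash
python3 - <<'E'
from h import *
s,c=snap('wrist','w5.png')
cv2.imwrite('pics/w5b.png',cv2.resize(c['img'][:,:,::-1],(800,600),interpolation=cv2.INTER_CUBIC))
rows([])
p=np.array(s['eef_pos']);print((proj('w5.png',[(598.8,3.3,9),(598.8,3.3,34),p-[0,0,7]])*1.5625).round())
E
```

```text
q [ 0.    0.42 -0.04  1.11 -0.    0.07] p [599.1   1.8 140.3] F [-0.1 -0.7 -2. ] w 23.6 g 69.0 t 9.2333
[[396. 293.]
 [396. 307.]
 [392. 410.]]
```

View pics/w5b.png

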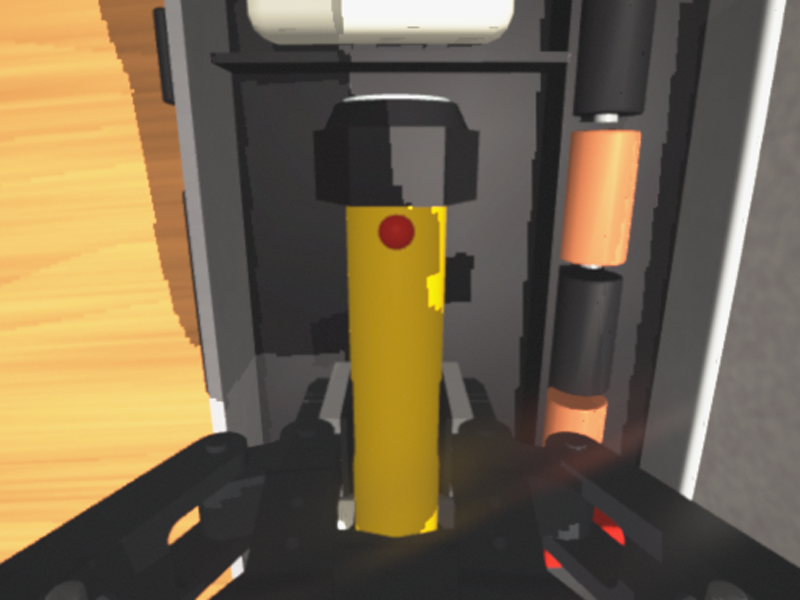

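```bash
python3 - <<'E'
from h import *
S=np.array([598.8,3.3,34]);ex=np.array([np.cos(YAW),np.sin(YAW),0])
P=[S+a*ex+b*ey+c*ez for a in(-36,36) for b,c in((-18,19),(-10,10),(10,10),(18,19))]
print((proj('w3.png',P)*1.5625).round().tolist())
a=cv2.imread('pics/w3.png')[155:215,205:305];b=cv2.imread('pics/w5.png')[150:250,190:320]
f=lambda i,w,h:cv2.resize(np.clip(255*(i/255.)**.45,0,255).astype(np.uint8),(w,h),interpolation=cv2.INTER_CUBIC)
cv2.imwrite('pics/c.png',np.hstack([f(a,400,240*1)if 0 else f(a,500,300),f(b,300,300)]))
E
```

```text
[[356.0, 319.0], [357.0, 307.0], [356.0, 285.0], [355.0, 278.0], [440.0, 318.0], [439.0, 306.0], [439.0, 284.0], [441.0, 278.0]]
```

View pics/c.png

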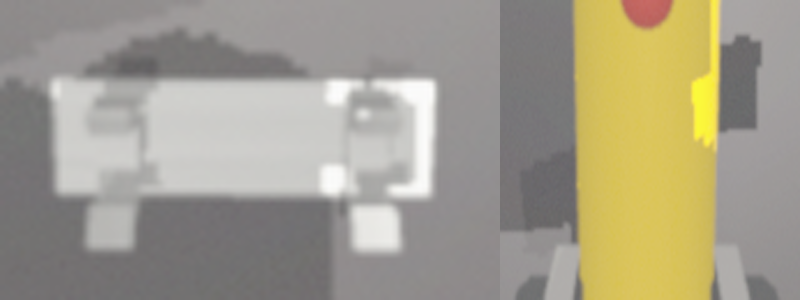

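>>> drive_tool(
  commands=[
    [[0, 0.003, 0.08, 0, 0, 0.003, 0.1], [0, 0.003, 0.16, 0, 0, 0.003, 0.1], [0, 0.003, 0.22, 0, 0, 0.003, 0.1], [0, 0.003, 0.25, 0, 0, 0.003, 0.1], [0, 0.003, 0.27, 0, 0, 0.003, 0.1], [0, 0.003, 0.29, 0, 0, 0.003, 0.1], [0, 0.003, 0.31, 0, 0, 0.003, 0.1], [0, 0.003, 0.32, 0, 0, 0.003, 0.1], [0, 0.003, 0.322, 0, 0, 0.003, 0.1], [0, 0.003, 0.322, 0, 0, 0.003, 0.1]],
  ],
)

```text
t: 10.07
eef_pos: [599.1, 2.7, 43.6]
tool_rot: [[-0.998, 0.068, -0.0], [0.068, 0.998, -0.0], [0.0, -0.0, -1.0]]
contact_force: [-0.0, -0.5, -1.8]
grip_width: 24.2
grasp_force: 68.9
```

```bash
python3 - <<'E'
from h import *
s,c=snap('wrist','w6.png')
rows([((598.8,3.,43),np.pi/2+YAW)])
im=c['img'];h=cv2.cvtColor(im,cv2.COLOR_RGB2HSV);
for n in('w5','w6'):
    m=cv2.inRange(cv2.cvtColor(cv2.imread(f'pics/{n}.png'),cv2.COLOR_BGR2HSV),(22,150,90),(34,255,255));ys,xs=np.where(m);print(n,xs.min(),xs.max(),ys.min(),ys.max())
E
```

```text
[0.001,0.001,0.002,-0.000,0.000,-0.007]
q [ 0.    0.5  -0.18  0.89 -0.    0.07] p [599.2   2.8  43.7] F [-0.6 -0.5 -1.2] w 23.7 g 68.9 t 10.1167
w5 222 285 131 343
w6 222 284 132 343
```

>>> drive_tool(
  commands=[
    [[0, 0, 0.004, 0, 0, 0, 0.1], [0, 0, 0.008, 0, 0, 0, 0.1], [0, 0, 0.012, 0, 0, 0, 0.1], [0, 0, 0.012, 0, 0, 0, 0.1]],
  ],
)

```text
t: 10.45
eef_pos: [599.4, 2.8, 43.0]
tool_rot: [[-0.998, 0.068, 0.002], [0.068, 0.998, -0.0], [-0.002, -0.0, -1.0]]
contact_force: [-10.3, -1.3, 28.1]
grip_width: 23.8
grasp_force: 72.5
```

It bottomed on the saddle at 28 N. Releasing and rising.

>>> drive_tool(
  commands=[
    [[0, 0, 0, 0, 0, 0, 0.6], [0, 0, 0, 0, 0, 0, 0.6], [0, 0, 0, 0, 0, 0, 0.6], [0, 0, 0, 0, 0, 0, 0.6], [0, 0, -0.08, 0, 0, 0, 0.6], [0, 0, -0.18, 0, 0, 0, 0.6], [0, 0, -0.3, 0, 0, 0, 0.6], [0, 0, -0.4, 0, 0, 0, 0.6], [0, 0, -0.4, 0, 0, 0, 0.6]],
  ],
)

```text
t: 11.2
eef_pos: [601.9, 3.0, 165.7]
tool_rot: [[-0.998, 0.067, 0.009], [0.067, 0.998, 0.0], [-0.009, 0.001, -1.0]]
contact_force: [-0.2, -0.2, 0.1]
grip_width: 51.3
grasp_force: 0.0
```

```bash
python3 - <<'E'
from h import *
s,c=snap('wrist','w7.png')
rows([((600,60,335),.75),((608.5,224,335),YAW),((608.5,224,266),YAW)])
w=lambda i:cv2.resize(i,(400,300))
s2,c2=snap('side','side2.png');s3,c3=snap('top','top2.png')
cv2.imwrite('pics/f.png',np.vstack([np.hstack([w(c['img']),w(c2['img'][70:220,200:400])]),np.hstack([w(c3['img'][90:240,60:260]),w(c3['img'])])])[:,:,::-1])
E
```

```text
[0.013,0.190,-0.574,0.002,0.003,0.480]
[0.021,0.737,-0.573,0.003,0.003,0.993]
[0.023,0.737,-0.343,0.003,0.003,0.993]
q [ 0.    0.4  -0.01  1.16  0.    0.07] p [601.    3.  162.9] F [ 0.1 -0.5 -0.7] w 51.3 g 0.0 t 11.25
```

View pics/f.png

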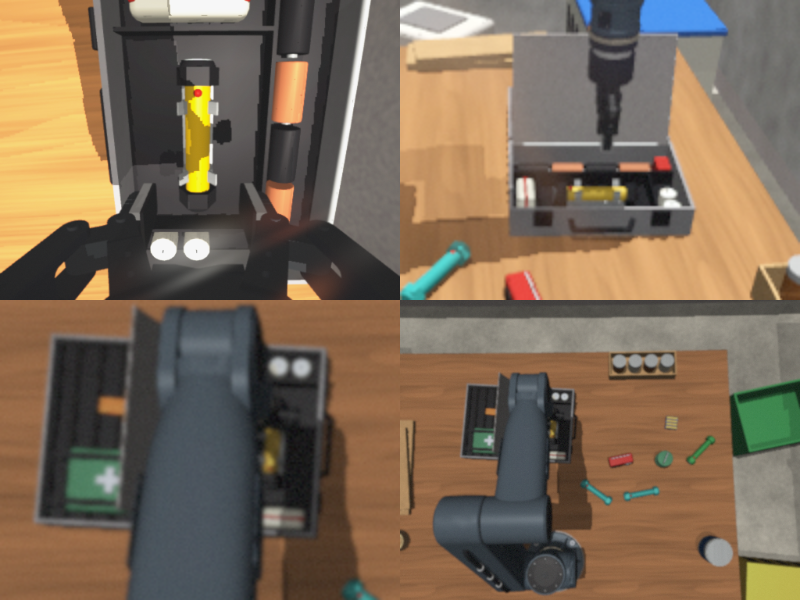

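The torch sits straight in both clips and the flap stands open. Going back to the tab.

>>> drive_tool(
  commands=[
    [[0, 0, -0.12, 0, 0, 0.075, 0.6], [0, 0, -0.25, 0, 0, 0.15, 0.6], [0, 0, -0.37, 0, 0, 0.225, 0.6], [0, 0, -0.48, 0, 0, 0.3, 0.6], [0.01, 0.05, -0.574, 0, 0, 0.375, 0.6], [0.01, 0.12, -0.574, 0, 0, 0.45, 0.6], [0.013, 0.2, -0.574, 0, 0, 0.525, 0.6], [0.015, 0.28, -0.574, 0, 0, 0.6, 0.6], [0.017, 0.37, -0.574, 0, 0, 0.675, 0.6], [0.02, 0.46, -0.574, 0, 0, 0.75, 0.6], [0.02, 0.56, -0.574, 0, 0, 0.825, 0.6], [0.02, 0.65, -0.574, 0, 0, 0.9, 0.6]],
  ],
)

```text
t: 12.35
eef_pos: [605.9, 199.5, 329.9]
tool_rot: [[-0.084, 0.996, -0.003], [0.996, 0.084, -0.001], [-0.0, -0.003, -1.0]]
contact_force: [-0.1, 0.3, 0.0]
grip_width: 51.0
grasp_force: 0.0
```

```bash
python3 - <<'E'
from h import *
rows([((608.5,225,335),YAW),((608.5,225,268),YAW)])
E
```

```text
[0.084,0.016,-0.017,-0.002,0.000,0.090]
[0.084,0.016,0.206,-0.002,0.000,0.090]
q [0.32 0.44 0.48 1.61 0.   1.8 ] p [605.9 199.5 329.9] F [-0.1  0.3  0. ] w 51.0 g 0.0 t 12.35
```

>>> drive_tool(
  commands=[
    [[0.05, 0.01, 0, 0, 0, 0.06, 0.6], [0.094, 0.017, 0, 0, 0, 0.09, 0.6], [0.094, 0.017, 0.05, 0, 0, 0.09, 0.6], [0.094, 0.017, 0.1, 0, 0, 0.09, 0.6], [0.094, 0.017, 0.15, 0, 0, 0.09, 0.6], [0.094, 0.017, 0.19, 0, 0, 0.09, 0.6], [0.094, 0.017, 0.208, 0, 0, 0.09, 0.6], [0.094, 0.017, 0.208, 0, 0, 0.09, 0.6]],
  ],
)

```text
t: 13.02
eef_pos: [608.0, 226.2, 266.7]
tool_rot: [[0.052, 0.999, -0.004], [0.999, -0.052, -0.002], [-0.002, -0.004, -1.0]]
contact_force: [-0.5, 0.1, 0.9]
grip_width: 51.5
grasp_force: 0.0
```

```bash
python3 - <<'E'
from h import *
s,c=snap('wrist','w8.png');rows([((609,228,267),YAW)])
m=cv2.inRange(cv2.cvtColor(c['img'],cv2.COLOR_RGB2HSV),(3,170,60),(16,255,255))
nn,l,st,ce=cv2.connectedComponentsWithStats(m)
print([(st[i].tolist(),ce[i].round()) for i in range(1,nn) if st[i,4]>80])
p=np.array(s['eef_pos']);print(proj('w8.png',[arc(1.8),arc(1.7),p-[0,0,3]]).round())
E
```

```text
[0.006,0.002,0.004,-0.002,0.001,0.003]
q [0.36 0.46 0.35 1.47 0.   1.98] p [608.4 226.3 268.1] F [-0.4  0.1 -0.5] w 51.1 g 0.0 t 13.0667
[([205, 249, 106, 74, 4644], array([258., 290.]))]
[[254. 266.]
 [254. 318.]
 [251. 271.]]
```

>>> drive_tool(
  commands=[
    [[0, 0.007, 0.002, 0, 0, 0, 0.6], [0, 0.007, 0.002, 0, 0, 0, 0.1], [0, 0.007, 0.002, 0, 0, 0, 0.1], [0, 0.007, 0.002, 0, 0, 0, 0.1], [0, 0.007, 0.002, 0, 0, 0, 0.1], [0, 0.007, 0.002, 0, 0, 0, 0.1]],
  ],
  grip_force=35,
)

```text
t: 13.57
eef_pos: [610.2, 226.5, 269.8]
tool_rot: [[0.052, 0.999, -0.001], [0.999, -0.052, 0.001], [0.001, -0.001, -1.0]]
contact_force: [-5.9, -0.3, 3.9]
grip_width: 23.0
grasp_force: 35.1
```

```bash
python3 - <<'E'
from h import *
s=state();off=np.array(s['eef_pos'])-arc(1.8);print('off',off)
rows([(arc(t,off),YAW) for t in np.r_[1.74:.99:11j]],s)
E
```

```text
off [ 0.8072953  -2.04567611  5.75317893]
[-0.042,-0.000,-0.015,-0.000,-0.000,0.003]
[-0.096,-0.001,-0.031,-0.000,-0.000,0.003]
[-0.151,-0.001,-0.042,-0.000,-0.000,0.003]
[-0.206,-0.001,-0.049,-0.000,-0.000,0.003]
[-0.262,-0.001,-0.052,-0.000,-0.000,0.003]
[-0.318,-0.002,-0.051,-0.000,-0.000,0.003]
[-0.373,-0.002,-0.046,-0.000,-0.000,0.003]
[-0.429,-0.002,-0.037,-0.000,-0.000,0.003]
[-0.483,-0.003,-0.023,-0.000,-0.000,0.003]
[-0.536,-0.003,-0.006,-0.000,-0.000,0.003]
[-0.588,-0.003,0.016,-0.000,-0.000,0.003]
q [0.36 0.46 0.36 1.47 0.   1.98] p [610.2 226.5 269.8] F [-5.9 -0.3  3.9] w 23.0 g 35.1 t 13.5667
```

>>> drive_tool(
  commands=[
    [[-0.042, 0, -0.015, 0, 0, 0, 0.1], [-0.096, 0, -0.031, 0, 0, 0, 0.1], [-0.151, 0, -0.042, 0, 0, 0, 0.1], [-0.206, 0, -0.049, 0, 0, 0, 0.1], [-0.262, 0, -0.052, 0, 0, 0, 0.1], [-0.318, -0.002, -0.051, 0, 0, 0, 0.1], [-0.373, -0.002, -0.046, 0, 0, 0, 0.1], [-0.429, -0.002, -0.037, 0, 0, 0, 0.1], [-0.483, -0.003, -0.023, 0, 0, 0, 0.1], [-0.536, -0.003, -0.006, 0, 0, 0, 0.1], [-0.588, -0.003, 0.016, 0, 0, 0, 0.1], [-0.588, -0.003, 0.016, 0, 0, 0, 0.1]],
  ],
)

```text
t: 14.57
eef_pos: [599.1, 47.9, 263.4]
tool_rot: [[0.054, 0.999, -0.004], [0.999, -0.054, -0.001], [-0.001, -0.003, -1.0]]
contact_force: [-7.7, 0.9, 1.3]
grip_width: 23.0
grasp_force: 38.4
```

```bash
python3 - <<'E'
from h import *
off=np.array([0.,0,4.5])
s=state();print(np.array(s['eef_pos'])-arc(.99))
rows([(arc(t,off),YAW) for t in np.r_[.94:.24:11j]],s)
E
```

```text
[-0.33729125 -4.64065127  4.25649133]
[-0.018,0.000,0.016,-0.002,0.000,0.002]
[-0.063,0.000,0.042,-0.002,0.000,0.002]
[-0.107,0.000,0.071,-0.002,0.000,0.002]
[-0.148,0.000,0.102,-0.002,0.000,0.002]
[-0.187,0.000,0.137,-0.002,0.000,0.002]
[-0.223,0.000,0.175,-0.002,0.000,0.002]
[-0.257,0.000,0.214,-0.002,0.000,0.002]
[-0.288,0.000,0.257,-0.002,0.000,0.002]
[-0.316,0.000,0.301,-0.002,0.000,0.002]
[-0.340,0.000,0.347,-0.002,0.000,0.002]
[-0.362,0.000,0.394,-0.002,0.000,0.002]
q [ 0.08  0.37  0.2   1.41 -0.    1.7 ] p [599.1  47.9 263.4] F [-7.7  0.9  1.3] w 23.0 g 38.4 t 14.5667
```

>>> drive_tool(
  commands=[
    [[-0.025, 0, 0.016, 0, 0, 0, 0.1], [-0.068, 0, 0.042, 0, 0, 0, 0.1], [-0.11, 0, 0.071, 0, 0, 0, 0.1], [-0.15, 0, 0.102, 0, 0, 0, 0.1], [-0.189, 0, 0.137, 0, 0, 0, 0.1], [-0.225, 0, 0.175, 0, 0, 0, 0.1], [-0.258, 0, 0.214, 0, 0, 0, 0.1], [-0.288, 0, 0.257, 0, 0, 0, 0.1], [-0.316, 0, 0.301, 0, 0, 0, 0.1], [-0.34, 0, 0.347, 0, 0, 0, 0.1], [-0.362, 0, 0.394, 0, 0, 0, 0.1], [-0.362, 0, 0.394, 0, 0, 0, 0.1]],
  ],
)

```text
t: 15.57
eef_pos: [592.2, -60.6, 143.5]
tool_rot: [[0.054, 0.999, -0.006], [0.999, -0.054, -0.002], [-0.003, -0.006, -1.0]]
contact_force: [-10.8, -6.6, 3.0]
grip_width: 23.1
grasp_force: 43.2
```

```bash
python3 - <<'E'
from h import *
off=np.array([0,0.,3])
s=state();print(np.array(s['eef_pos'])-arc(.24))
rows([(arc(t,off),YAW) for t in np.r_[.21:0:8j]]+[(arc(-.02,off),YAW)],s)
E
```

```text
[-0.7035861  -0.06153425  2.80973154]
[-0.008,0.002,0.020,-0.004,0.002,0.002]
[-0.015,0.003,0.041,-0.004,0.002,0.002]
[-0.022,0.003,0.063,-0.004,0.002,0.002]
[-0.028,0.003,0.084,-0.004,0.002,0.002]
[-0.034,0.003,0.106,-0.004,0.002,0.002]
[-0.039,0.003,0.128,-0.004,0.002,0.002]
[-0.043,0.003,0.150,-0.004,0.002,0.002]
[-0.046,0.003,0.172,-0.004,0.002,0.002]
[-0.048,0.003,0.186,-0.004,0.002,0.002]
q [-0.1   0.42 -0.04  1.12 -0.    1.52] p [592.2 -60.6 143.5] F [-10.8  -6.6   3. ] w 23.1 g 43.2 t 15.5667
```

>>> drive_tool(
  commands=[
    [[-0.008, -0.003, 0.02, 0, 0, 0, 0.1], [-0.015, -0.004, 0.041, 0, 0, 0, 0.1], [-0.022, -0.004, 0.063, 0, 0, 0, 0.1], [-0.028, -0.004, 0.084, 0, 0, 0, 0.1], [-0.034, -0.004, 0.106, 0, 0, 0, 0.1], [-0.039, -0.004, 0.128, 0, 0, 0, 0.1], [-0.043, -0.004, 0.145, 0, 0, 0, 0.1], [-0.046, -0.004, 0.16, 0, 0, 0, 0.1], [-0.046, -0.004, 0.16, 0, 0, 0, 0.1]],
  ],
)

```text
t: 16.32
eef_pos: [591.5, -73.1, 97.0]
tool_rot: [[0.053, 0.999, -0.004], [0.999, -0.053, -0.002], [-0.002, -0.004, -1.0]]
contact_force: [-7.5, -6.0, 2.7]
grip_width: 23.3
grasp_force: 43.5
```

>>> drive_tool(
  commands=[
    [[0, 0, 0.005, 0, 0, 0, 0.1], [0, 0, 0.01, 0, 0, 0, 0.1], [-0.002, 0, 0.014, 0, 0, 0, 0.1], [-0.002, 0, 0.018, 0, 0, 0, 0.1], [-0.002, 0, 0.018, 0, 0, 0, 0.1]],
  ],
)

```text
t: 16.73
eef_pos: [591.4, -73.8, 92.1]
tool_rot: [[0.053, 0.999, -0.004], [0.999, -0.053, -0.002], [-0.002, -0.004, -1.0]]
contact_force: [-8.4, -7.2, 2.1]
grip_width: 22.7
grasp_force: 43.5
```

>>> drive_tool(
  commands=[
    [[0, 0, 0.004, 0, 0, 0, 0.1], [0, 0, 0.008, 0, 0, 0, 0.1], [0, 0, 0.012, 0, 0, 0, 0.1], [0, 0, 0.012, 0, 0, 0, 0.1]],
  ],
)

```text
t: 17.07
eef_pos: [591.3, -74.2, 88.6]
tool_rot: [[0.053, 0.999, -0.004], [0.999, -0.053, -0.003], [-0.003, -0.003, -1.0]]
contact_force: [-8.9, -8.4, 2.4]
grip_width: 23.1
grasp_force: 43.5
```

```bash
python3 - <<'E'
from h import *
s,c=snap('wrist','w9.png');rows([])
m=cv2.inRange(cv2.cvtColor(c['img'],cv2.COLOR_RGB2HSV),(3,170,60),(16,255,255))
nn,l,st,ce=cv2.connectedComponentsWithStats(m);print([st[i].tolist() for i in range(1,nn) if st[i,4]>80])
m=cv2.inRange(cv2.cvtColor(cv2.imread('pics/w2.png'),cv2.COLOR_BGR2HSV),(3,170,60),(16,255,255))
nn,l,st,ce=cv2.connectedComponentsWithStats(m);print([st[i].tolist() for i in range(1,nn) if st[i,4]>80])
s,c=snap('side','side3.png');i0=cv2.imread('pics/side0.png');i3=cv2.imread('pics/side3.png')
for n,i in(('s0',i0),('s3',i3)):
    print(n,[int(i[y,285].mean()) for y in range(164,188)])
E
```

```text
q [-0.12  0.46 -0.12  0.99 -0.    1.5 ] p [591.4 -74.2  88.7] F [-8.5 -9.   1.8] w 23.2 g 43.5 t 17.1167
[[203, 212, 101, 83, 5281]]
[[204, 212, 100, 82, 5380]]
s0 [212, 181, 193, 212, 212, 212, 212, 212, 185, 167, 152, 120, 109, 111, 107, 93, 81, 79, 78, 80, 80, 89, 98, 99]
s3 [182, 152, 165, 184, 184, 182, 181, 160, 120, 103, 104, 101, 101, 101, 94, 71, 59, 60, 60, 62, 69, 74, 88, 89]
```

>>> drive_tool(
  commands=[
    [[-0.003, -0.004, 0.003, 0, 0, 0, 0.1], [-0.006, -0.006, 0.006, 0, 0, 0, 0.1], [-0.006, -0.006, 0.009, 0, 0, 0, 0.1], [-0.006, -0.006, 0.009, 0, 0, 0, 0.1]],
  ],
)

```text
t: 17.5
eef_pos: [591.3, -74.3, 88.3]
tool_rot: [[0.052, 0.999, 0.001], [0.999, -0.052, 0.0], [0.0, 0.001, -1.0]]
contact_force: [-7.7, -0.0, 18.0]
grip_width: 23.2
grasp_force: 45.3
```

Fz rose to 18 N, so the flap is on its stop. Releasing and rising clear.

>>> drive_tool(
  commands=[
    [[0, 0, -0.003, 0, 0, 0, 0.1], [0, 0, -0.003, 0, 0, 0, 0.6], [0, 0, -0.003, 0, 0, 0, 0.6], [0, 0, -0.003, 0, 0, 0, 0.6], [0, 0, -0.003, 0, 0, 0, 0.6], [0, 0, -0.08, 0, 0, 0, 0.6], [0, 0, -0.2, 0, 0, 0, 0.6], [0, 0, -0.32, 0, 0, 0, 0.6], [-0.08, 0, -0.39, 0, 0, 0, 0.6], [-0.109, -0.08, -0.39, 0, 0, 0, 0.6], [-0.109, -0.08, -0.39, 0, 0, 0, 0.6], [-0.109, -0.08, -0.39, 0, 0, 0, 0.6]],
  ],
)

```text
t: 18.5
eef_pos: [565.2, -106.0, 203.6]
tool_rot: [[0.053, 0.999, 0.0], [0.999, -0.053, 0.0], [0.0, 0.0, -1.0]]
contact_force: [0.4, 0.6, 0.5]
grip_width: 51.2
grasp_force: 0.0
```

```bash
python3 - <<'E'
from h import *
s,c=snap('wrist','w10.png');rows([])
k=1/1.5625
# flap free-edge check: predict shut tab positions, vs colour blob; same for w1
for f in('w1','w10'):
    m=cv2.inRange(cv2.cvtColor(cv2.imread(f'pics/{f}.png'),cv2.COLOR_BGR2HSV),(3,170,60),(16,255,255))
    nn,l,st,ce=cv2.connectedComponentsWithStats(m);i=1+st[1:,4].argmax();x,y,w,h=st[i,:4]
    print(f,st[i].tolist(),'foot rear edge',onz(f+'.png',(x,y),62).round(1),onz(f+'.png',(x+w,y),62).round(1),'tabend',onz(f+'.png',(ce[i][0],y+h),94).round(1))
s,c=snap('side','side4.png')
a=cv2.imread('pics/side0.png').astype(int);b=c['img'][:,:,::-1].astype(int)
for f in('side0','side4'):
    m=cv2.inRange(cv2.cvtColor(cv2.imread(f'pics/{f}.png'),cv2.COLOR_BGR2HSV),(3,170,60),(16,255,255))[140:190,230:370]
    nn,l,st,ce=cv2.connectedComponentsWithStats(m);i=1+st[1:,4].argmax();print(f,st[i].tolist(),ce[i])
    m=cv2.inRange(cv2.cvtColor(cv2.imread(f'pics/{f}.png'),cv2.COLOR_BGR2HSV),(22,130,90),(34,255,255))[110:260];print(m.sum()//255)
E
```

```text
q [-0.18  0.34  0.01  1.23  0.    1.44] p [ 565.6 -105.7  203.1] F [-0.2 -0.5  0.6] w 50.9 g 0.0 t 18.55
w1 [251, 125, 61, 38, 1569] foot rear edge [569.2 -54.7  62. ] [618.2 -57.3  62. ] tabend [590.4 -80.6  94. ]
w10 [253, 125, 61, 38, 1566] foot rear edge [568.7 -54.8  62. ] [618.2 -57.3  62. ] tabend [590.1 -80.8  94. ]
side0 [65, 26, 12, 6, 40] [70.925 28.875]
191
side4 [65, 26, 12, 6, 41] [71.         28.90243902]
0
```

```bash
python3 -c "from station import hand_in;print(hand_in())"
```

```text
the job is handed in; nothing more can be done
None
```

The torch is pressed home in both clips, the flap was lowered by hand and lies shut over it, and I handed the job in at about 18.6 s with the arm clear; hand-in returned no verdict.

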